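Spin check of a disk drive flywheel, parked at the index sensor

TASK

Check the spindle of the opened disk drive: with a fingertip flick its flywheel spinning, either way round, and let it run untouched for at least three seconds and two full turns. While it is still turning, brake it with a fingertip so that it stops, first time, with its white mark right in front of the black index sensor, and take the finger away. Do not shift or lift the drive, and leave everything else on the desk where it lies.

Things in the scene. Friction and masses are not known exactly. Their poses are not given: they have to be found in the camera images.
- drive: Opened disk drive lying upside down, loose on the desk, 1.4 kg: silver box 200 (x) x 148 (y) x 36 mm high, black bezel (42 mm high) on its -x end, green circuit board on its +x end. Origin at the centre of its underside; z up. The flywheel's top is the highest surface but for its hub boss and the sensor; all else on the drive is below 50 mm.
- flywheel (a joint): Turn of the flywheel, rad, counter-clockwise from above positive, endless (counts on over full turns; starts within 1.5 of 0). 0: white mark opposite the sensor; it faces the sensor at pi, 3 pi, 5 pi.., -pi, -3 pi... Left alone it loses 8 to 13 % of its speed every second at 2 rad/s, more near rest: from 4 rad/s it runs on for 30 to 45 rad. Pressing its top with 2 to 3 N stops it within 0.05 s.
- flywheel_mark (a point): Middle of the white painted mark on the flywheel's top face, 42 mm from the axle. The mark is a radial stripe 6 mm wide and 23 mm long that runs to the rim; it turns with the wheel.
- spindle_top (a point): Point on the flywheel's upright axle at the height of its flat top, 53 mm above the desk. Flywheel: dark smooth metal disc, 100 mm diameter, 11 mm thick, 0.24 kg, with a hub boss 20 mm across and 3 mm high in the middle. It turns very freely: a fingertip rubbed lightly over its flat top and off the rim spins it at nearly the fingertip's speed.
- index_spot (a point): Where the middle of the white mark must stop: 42 mm from the axle, at the height of the wheel's top, on the line from axle to index sensor. The sensor is a black block fixed to the drive beside the rim, 22 mm wide along the rim, 14 mm deep, its top 54 mm above the desk, its face 53 mm from the axle.
- faceplate: Beige console faceplate, 75 x 220 x 10 mm, loose, to be left alone. Origin at the centre of its underside.
- grip: Green translucent game controller grip, about 85 x 135 x 30 mm, loose, to be left alone. Origin on the desk under it.
- shim: Copper thermal shim plate, 50 x 50 x 4 mm, loose, to be left alone. Origin at the centre of its underside.
- driver: Chrome driver lying on the desk, 160 mm long, to be left alone. Origin on the desk under it.

How it is judged:
By the outcome, as a careful person would: the job done as asked, in the order asked, and still so for the second after the job is handed in, with the robot touching nothing.
It also fails if it takes over 64 s, if anything falls off the work surface, if the arm or the gripper's body presses on something with over 40 N, if the wrist force passes 120 N, or if a joint passes its speed limit or range.

ROBOT

A 6-joint arm with a two-finger parallel gripper is mounted at the origin on the work surface. World frame = base frame: x ahead of the robot, y to its left, z up, the work surface at z = 0. Lengths are in mm, angles in rad, forces in N, time in s.
With the tool pointing down it reaches from about 300 to 775 mm from the base axis. Payload 14.6 kg.
Tool frame: the origin (TCP) lies at the very end of the fingers, on their centre line; the grasp point (between the pads) lies 19 mm behind it; z points along the fingers, y is the line along which they close (so a half turn about z gives the same grasp; the last joint's range is limited). The gripper opens to 94 mm and grips with 3 to 60 N. Pads are 16 mm wide; open, the fingers measure 119 mm over their backs; the gripper's body (75 mm by 177 mm) begins 78 mm behind the grasp point.
Start: joints at [1.216, 0.3, 1.521, -0, 1.321, -0.067], TCP at [156.111, 527.369, 205.446] pointing down, gripper open.
Joint ranges: [-3.03, 3.03], [-0.79, 2.21], [0.23, 2.52], [-1.04, 4.18], [0, 3.07], [-2.55, 2.55]. Speed limits (rad/s): [2.22, 2.22, 2.57, 3.14, 3.14, 3.14].

INTERFACE

Orientations are given as [roll, pitch, yaw] about the fixed x, y, z axes, in that order (R = Rz(yaw) Ry(pitch) Rx(roll)).
In Python, from workcell import env gives the robot as it stands.
- The arm moves only by the shell command python3 -m jog 'ROWS' [FORCE]. ROWS is JSON, a list that holds one entry, the list of rows, each a list of 7 numbers: the turn, a rotation vector about the tool's x, y, z in rad, then the shift along the tool's x, y, z in cm, then the finger opening in cm, from 0 to 9.4. In form: [[[ax, ay, az, tx, ty, tz, hand], ...]]. A call has exactly 5 rows; each row is the pose to reach, as a shift and turn from the pose commanded when the call began, along the tool's axes at that moment; what a row does not reach only later rows make up. A row lasts 1/12 s, in which the tool goes at most 41.7 mm and 7.16 degrees, less where a joint would pass 70% of its speed; a pose out of reach is approached as far as the arm can. A call with a gripper value outside its range is refused whole. The fingers move at their own pace and stop on an object; FORCE is the grip in N (left out, the last holds). Time passes only in rows, so rows that repeat a pose let the fingers close, or fill a call up. It gives the time, the measured TCP pose, the force, the opening and the grip force at its end, in the units of the state.
- env.get_state(): the state, without advancing time (a new reading comes with each control period).
- env.read_camera(name): name is "scene" or "top"; returns (picture, depth): 400x640x3 uint8, red, green, blue; 400x640 float32, mm along the optical axis (not along the pixel's ray), 0 where there is no reading.
- env.get_calibration(name): a dict with "camera_matrix" (3x3 intrinsics, pixels), "k1" (the pictures are not rectified: a ray, as slopes to the right and down, at radius r is drawn at 1 + k1 r^2 times it, then the intrinsics apply), "pose" (4x4, takes a point from camera to world coordinates). Camera axes: x right, y down, z forward; pixel columns grow to the right and rows downward; lengths in mm; the calibration is good to about 2 mm. A picture is of the moment at which its call begins. get_calibration takes no time and is no camera call.
- env.close_job(): hands the job in; it is judged then, once.
The state is a dict: "time_s": time; "q": joint angles; "qvel": joint speeds; "joint_torque": joint torques, N m; "ee_pos": TCP position; "ee_rot": TCP orientation; "wrist_force": force on the tool from outside, world axes, zero at the start; "torque": the same for the moment, N m; "opening": finger opening in mm; "grip_force": force on a finger pad.
Only numpy, scipy, OpenCV 4.12 (cv2) and the standard library are available. Lean on these libraries where they do the work, as an engineer would, in place of code of your own. Each camera call takes 0.05 s, during which the arm holds its last target. There are 200 camera calls.

## Working session

There is one attempt and no reset: what is moved stays moved. The work goes in short steps, Python scripts to look and compute and a shell command to move; the robot and the scene stay as the last step left them, time stands still between calls to the robot, and variables do not carry over. Pictures are saved under pics/ and viewed, at most 10 in all, crops included, and the job is handed in when it is done.

```bash
ls; mkdir -p pics; python3 - <<'E'
from workcell import env
import cv2
s=env.get_state();print(s)
for n in("top","scene"):
    p,d=env.read_camera(n);cv2.imwrite(f"pics/{n}0.png",p[...,::-1]);import numpy as np;np.save(f"pics/{n}0d.npy",d)
    print(env.get_calibration(n))
E
```

```text
pics
{'time_s': 0.0, 'q': array([ 1.21640097e+00,  3.00469694e-01,  1.52158675e+00,  2.77914972e-05,
        1.32070475e+00, -6.66160022e-02]), 'qvel': array([-0.0007301 ,  0.00022406, -0.00066414, -0.00074343, -0.00023364,
       -0.00038526]), 'joint_torque': array([ 1.09687312e-04, -5.31815422e+01, -3.52723145e+01,  7.08407722e-02,
        2.44256324e-02, -9.28071904e-05]), 'ee_pos': array([156.01460262, 527.13048536, 204.88470603]), 'ee_rot': array([-3.14042849e+00, -1.04645349e-04,  2.85380634e+00]), 'wrist_force': array([-0.15090946,  0.38375593,  0.18233775]), 'torque': array([-0.0009681 , -0.03131094,  0.02078847]), 'grip_force': 0.0, 'opening': 94.10879624255111}
{'camera_matrix': array([[438.96765442,   0.        , 315.85148642],
       [  0.        , 438.96765442, 196.01368277],
       [  0.        ,   0.        ,   1.        ]]), 'k1': -0.012672774511552944, 'pose': array([[-9.27694974e-02, -9.67743041e-01,  2.34237543e-01,
         3.44518928e+02],
       [-9.95686871e-01,  9.04527387e-02, -2.06387164e-02,
         4.09144076e+00],
       [-1.21445314e-03, -2.35141890e-01, -9.71960296e-01,
         1.19677781e+03],
       [ 0.00000000e+00,  0.00000000e+00,  0.00000000e+00,
         1.00000000e+00]])}
{'camera_matrix': array([[483.86298369,   0.        , 318.63163446],
       [  0.        , 483.86298369, 197.77978132],
       [  0.        ,   0.        ,   1.        ]]), 'k1': -0.13195920029497687, 'pose': array([[-9.36286740e-02,  7.05170487e-01, -7.02828753e-01,
         1.35001291e+03],
       [ 9.95500439e-01,  5.59711977e-02, -7.64598049e-02,
         9.23265878e+01],
       [-1.45790308e-02, -7.06825162e-01, -7.07238038e-01,
         8.18747058e+02],
       [ 0.00000000e+00,  0.00000000e+00,  0.00000000e+00,
         1.00000000e+00]])}
```

View pics/top0.png

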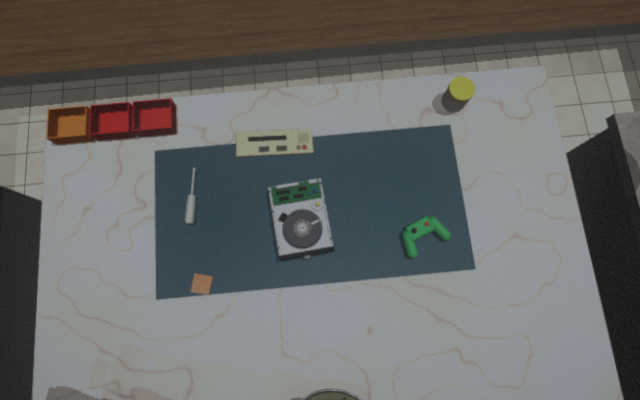

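View pics/scene0.png

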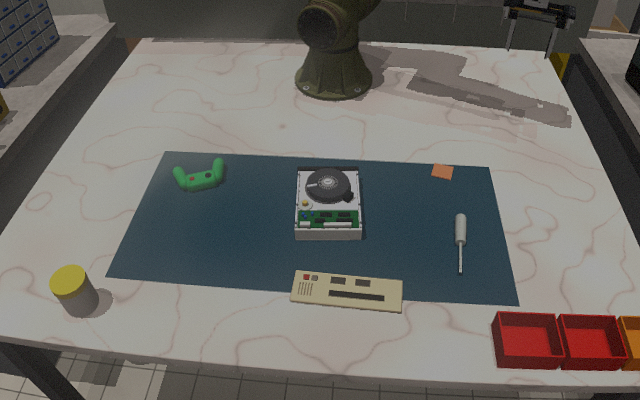

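The top view shows the drive at about (300,220), its wheel around (302,229), the black sensor around (283,216) and the mark to the right of the hub. I'll enlarge both views.

```bash
python3 - <<'E'
import cv2,numpy as np
a=cv2.imread("pics/top0.png")[170:270,255:350];b=cv2.imread("pics/scene0.png")[155:250,285:375]
a=cv2.resize(a,None,fx=6,fy=6,interpolation=cv2.INTER_CUBIC);cv2.imwrite("pics/top0c.png",a)
b=cv2.resize(b,None,fx=6,fy=6,interpolation=cv2.INTER_CUBIC);cv2.imwrite("pics/scene0c.png",b)
E
```

```text
(no output)
```

View pics/top0c.png

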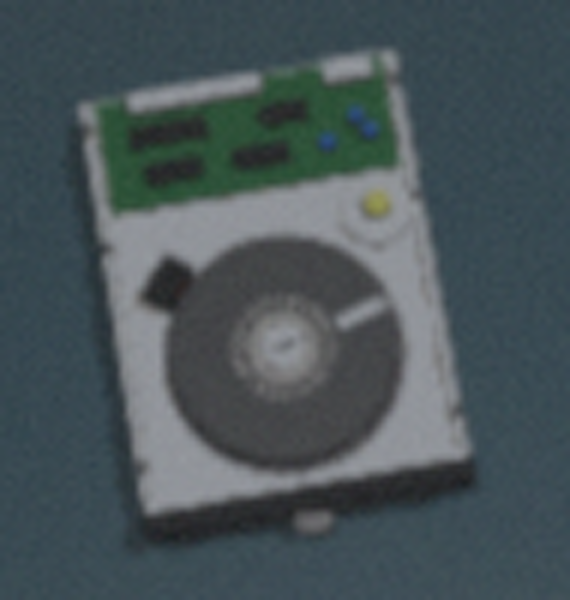

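View pics/scene0c.png

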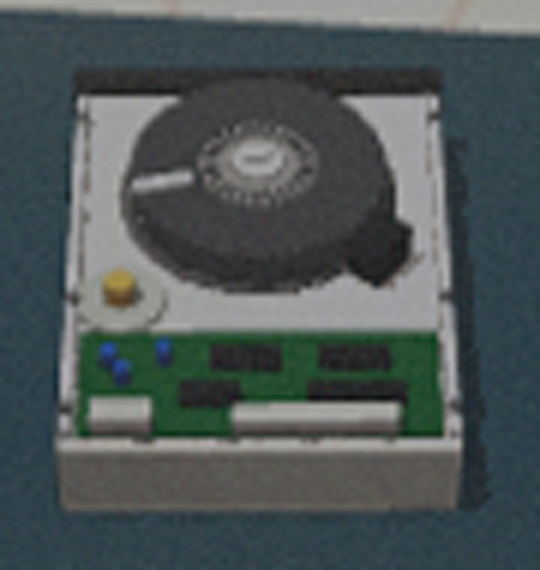

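The enlarged views give the following:
- **Top crop:** wheel centre about (285,350), mark from (338,325) to (385,303), sensor centre about (167,285).
- **Scene crop:** it agrees. The mark is on the left at (163,181) and the sensor on the right at (380,250).

Next I'll rectify both views onto the wheel-top plane.

```bash
cat > h.py <<'E'
import cv2,numpy as np
from workcell import env
def project(n,P):
    c=env.get_calibration(n);T=np.linalg.inv(c["pose"]);K=c["camera_matrix"]
    p=P@T[:3,:3].T+T[:3,3];s=p[...,:2]/p[...,2:];s=s*(1+c["k1"]*(s**2).sum(-1,keepdims=True))
    return (s*[K[0,0],K[1,1]]+K[:2,2]).astype(np.float32)
def pix2w(n,uv,z):
    from scipy.optimize import fsolve
    return fsolve(lambda q:project(n,np.array([q[0],q[1],z]))-uv,[550,0])
def rect(n,im,C,half=75,z=53,s=3):
    # picture up=+x, left=+y, s px per mm
    g=np.arange(-half,half,1/s)
    X,Y=np.meshgrid(-g,-g,indexing='ij')
    uv=project(n,np.stack([C[0]+X,C[1]+Y,np.full_like(X,z)],-1))
    return cv2.remap(im,uv,None,cv2.INTER_CUBIC)
def polar(n,im,C,z=53,r=(26,48),N=720):
    a=np.arange(N)*2*np.pi/N;R=np.arange(r[0],r[1],.5)
    A,RR=np.meshgrid(a,R,indexing='ij')
    uv=project(n,np.stack([C[0]+RR*np.cos(A),C[1]+RR*np.sin(A),np.full_like(A,z)],-1))
    return a,cv2.remap(im,uv,None,cv2.INTER_LINEAR)
def markangle(n,im,C):
    a,p=polar(n,im,C,r=(33,46));v=p.astype(float).min(-1).mean(1)
    v=cv2.GaussianBlur(np.r_[v,v,v][:,None],(1,15),0)[720:1440,0]
    i=v.argmax();d=(np.arange(-14,15)+i)%720;w=np.clip(v[d]-np.median(v)-.4*(v[i]-np.median(v)),0,None)
    return (a[i]+(w*np.arange(-14,15)).sum()/w.sum()*2*np.pi/720),v[i]-np.median(v)
E
python3 - <<'E'
from h import *
C=pix2w("top",np.array([255+285/6,170+350/6]),53);print("C top",C)
print("C scene",pix2w("scene",np.array([285+258/6,155+170/6]),53))
out=[]
for n in("top","scene"):
    im=cv2.imread(f"pics/{n}0.png");r=rect(n,im,C,half=70,s=2.8)
    # fit wheel circle: dark in rect
    out.append(r);print(n,markangle(n,im,C))
cv2.imwrite("pics/rect0.png",np.hstack(out)); print(r.shape)
E
```

```text
C top [536.22297566  22.94761093]
C scene [540.43953375  26.67097656]
top (np.float64(5.126411730792454), np.float64(62.89778926435184))
scene (np.float64(5.046158873940819), np.float64(86.6733088444202))
(392, 392, 3)h.py:9: RuntimeWarning: The iteration is not making good progress, as measured by the 
 improvement from the last ten iterations.
  return fsolve(lambda q:project(n,np.array([q[0],q[1],z]))-uv,[550,0])
```

View pics/rect0.png

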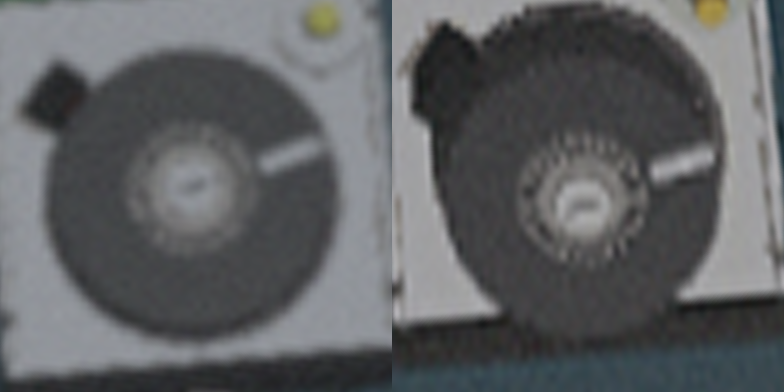

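The rectified top view (2.8 px/mm) shows the wheel centred near (192,191), so the axle is at about (537.5, 25). The sensor's top face is centred near (57,96), a bearing of about 55°. The scene view agrees to about 2 mm. I'll move over the -x side of the wheel now and refine the sensor bearing from the picture I already have.

```bash
python3 -m jog '[[[0,0,-0.1,-2,-1.6,0,0],[0,0,-0.2,-4,-3.2,0,0],[0,0,-0.287,-6,-4.8,0,0],[0,0,-0.287,-8,-6.4,0,0],[0,0,-0.287,-10,-8,0,0]]]' 10
python3 -m jog '[[[0,0,0,-1.8,-2.5,0,0],[0,0,0,-3.6,-5,0,0],[0,0,0,-5.4,-7.5,0,0],[0,0,0,-7.2,-10,0,0],[0,0,0,-9,-12.5,0,0]]]'
python3 -m jog '[[[0,0,0,-1.8,-2.5,0,0],[0,0,0,-3.6,-5,0,0],[0,0,0,-5.4,-7.5,0,0],[0,0,0,-7.2,-10,0,0],[0,0,0,-9,-12.5,0,0]]]'
cat > fit.py <<'E'
from h import *
from scipy.optimize import minimize
for n in("top","scene"):
    im=cv2.imread(f"pics/{n}0.png").min(-1).astype(np.float32) # min channel
    x0,y0,x1,y1=(272,198,338,258) if n=="top" else (298,163,365,206)
    S=8
    def model(p):
        cx,cy,th,lo,hi=p
        m=np.zeros(((y1-y0)*S,(x1-x0)*S),np.uint8)
        a=np.linspace(0,2*np.pi,120,endpoint=False)
        cyl=np.concatenate([np.c_[cx+50*np.cos(a),cy+50*np.sin(a),np.full(120,z)] for z in(42,53)])
        c,s=np.cos(th),np.sin(th)
        box=np.array([[cx+r*c-t*s,cy+r*s+t*c,z] for r in(53,67) for t in(-11,11) for z in(37,54)])
        for P in(cyl,box):
            uv=project(n,P);q=np.round(((uv-[x0-.5,y0-.5])*S-.5)*16).astype(np.int32)
            cv2.fillConvexPoly(m,cv2.convexHull(q),255,cv2.LINE_AA,4)
        f=cv2.GaussianBlur(cv2.resize(m,None,fx=1/S,fy=1/S,interpolation=cv2.INTER_AREA).astype(np.float32)/255,(0,0),.6)
        return hi+(lo-hi)*f
    I=im[y0:y1,x0:x1];a=cv2.GaussianBlur(I,(0,0),.1)
    # weights: only silver/dark drive area: keep pixels whose world point is >20 mm from hub and on the drive top
    yy,xx=np.mgrid[y0:y1,x0:x1]
    def cost(p,full=False):
        hub=project(n,np.array([p[0],p[1],53]));d=np.hypot(xx-hub[0],yy-hub[1])
        u=project(n,np.array([[p[0],p[1]+r,53] for r in(48,67)]));
        e=np.abs(model(p)-I);e=np.minimum(e,60)
        R=np.hypot(*(np.stack([(xx-hub[0]),(yy-hub[1])])))
        w=np.ones_like(e)
        if n=="scene": w[:14]=0
        w[d<16]=0
        return (e*w).sum()
    best=None
    for th in(.85,.95,1.05):
        r=minimize(cost,[537.5,25,th,70,150],method="Nelder-Mead",options=dict(initial_simplex=np.array([[537.5,25,th,70,150]]*6)+np.vstack([np.zeros(5),np.diag([3,3,.1,10,15])]),maxiter=500))
        if best is None or r.fun<best.fun:best=r
        print(n,np.round(r.x,3),r.fun)
    img=cv2.imread(f"pics/{n}0.png");print(markangle(n,img,best.x[:2]))
E
python3 fit.py
```

```text
time_s: 0.52
ee_pos: [229.7, 421.1, 205.1]
ee_rot: [-3.141, -0.0, -3.142]
wrist_force: [0.2, 0.7, -0.3]
opening: 64.4
grip_force: 0.0
time_s: 0.93
ee_pos: [319.7, 295.8, 205.4]
ee_rot: [-3.141, -0.0, 3.141]
wrist_force: [0.8, 0.4, -0.2]
opening: 30.8
grip_force: 0.0
time_s: 1.35
ee_pos: [409.6, 170.7, 205.4]
ee_rot: [-3.142, -0.0, 3.141]
wrist_force: [0.6, 0.8, -0.3]
opening: 0.6
grip_force: 0.0
top [536.006  25.675   0.916  59.901 140.037] 92012.46180000254Traceback (most recent call last):
  File "fit.py", line 33, in <module>
    r=minimize(cost,[537.5,25,th,70,150],method="Nelder-Mead",options=dict(initial_simplex=np.array([[537.5,25,th,70,150]]*6)+np.vstack([np.zeros(5),np.diag([3,3,.1,10,15])]),maxiter=500))
    res = _minimize_neldermead(fun, x0, args, callback, bounds=bounds,
                               **options)
    fxe = func(xe)
    fx = function(np.copy(x), *(wrapper_args + args))
  File "fit.py", line 24, in cost
    u=project(n,np.array([[p[0],p[1]+r,53] for r in(48,67)]));
  File "h.py", line 4, in project
    c=env.get_calibration(n);T=np.linalg.inv(c["pose"]);K=c["camera_matrix"]
ValueError: time passes only in moves, steps and waits
```

```bash
python3 - <<'E'
import pickle
from workcell import env
pickle.dump({n:env.get_calibration(n) for n in("top","scene")},open("cal.pkl","wb"))
E
sed -i 's/c=env.get_calibration(n);/c=CAL[n];/; s/^from workcell import env/from workcell import env\nimport pickle;CAL=pickle.load(open("cal.pkl","rb"))/' h.py
python3 fit.py
python3 -m jog '[[[0,0,0,-1.8,-2.5,0.5,0],[0,0,0,-3.6,-5,2,0],[0,0,0,-5.4,-7.5,4.5,0],[0,0,0,-7.2,-10,7,0],[0,0,0,-9.4,-12.8,10,0]]]' 10
python3 -m jog '[[[0,0,0,0,0,1.5,0],[0,0,0,0,0,2.5,0],[0,0,0,0,0,3.5,0],[0,0,0,0,0,3.9,0],[0,0,0,0,0,4.3,0]]]'
```

```text
top [536.006  25.675   0.916  59.901 140.037] 92012.46180000254
top [535.522  25.279   0.916  61.302 141.   ] 92001.73689772973
top [535.646  25.312   0.917  60.941 140.725] 91996.99392916905
(np.float64(5.118774188588399), np.float64(63.93811980053597))
scene [544.626  24.512   1.066  50.669 158.013] 24774.508624745853
scene [544.694  24.528   1.066  51.    158.   ] 24774.86821657448
scene [544.659  25.655   1.055  47.819 157.976] 24991.053068015957
(np.float64(4.825881964197672), np.float64(86.23456004927584))
time_s: 1.77
ee_pos: [501.3, 45.6, 107.7]
ee_rot: [3.142, 0.001, 3.141]
wrist_force: [1.4, 0.1, 0.5]
opening: 0.5
grip_force: 0.0
time_s: 2.18
ee_pos: [500.7, 47.7, 65.8]
ee_rot: [3.142, 0.001, -3.141]
wrist_force: [-0.9, -0.3, 0.6]
opening: 0.5
grip_force: 0.0
```

```bash
python3 - <<'E'
from h import *
im=cv2.imread("pics/top0.png");S=14;x0,y0,x1,y1=270,200,326,242
big=cv2.resize(im[y0:y1,x0:x1],None,fx=S,fy=S,interpolation=cv2.INTER_CUBIC);big=np.clip(big*1.6,0,255).astype(np.uint8)
a=np.linspace(0,2*np.pi,120,endpoint=False)
def dr(P,col):
    q=np.round(((project("top",P)-[x0-.5,y0-.5])*S-.5)).astype(np.int32);cv2.polylines(big,[q],True,col,1)
for (cx,cy,th),col in zip([(535.7,25.4,.916),(537.2,25,.955)],[(0,0,255),(0,255,0)]):
    dr(np.c_[cx+50*np.cos(a),cy+50*np.sin(a),np.full(120,53)],col)
    c,s=np.cos(th),np.sin(th)
    for z in (54,):
        dr(np.array([[cx+r*c-t*s,cy+r*s+t*c,z] for r,t in((53,-11),(67,-11),(67,11),(53,11))]),col)
cv2.imwrite("pics/ov.png",big)
E
```

```text
(no output)
```

View pics/ov.png

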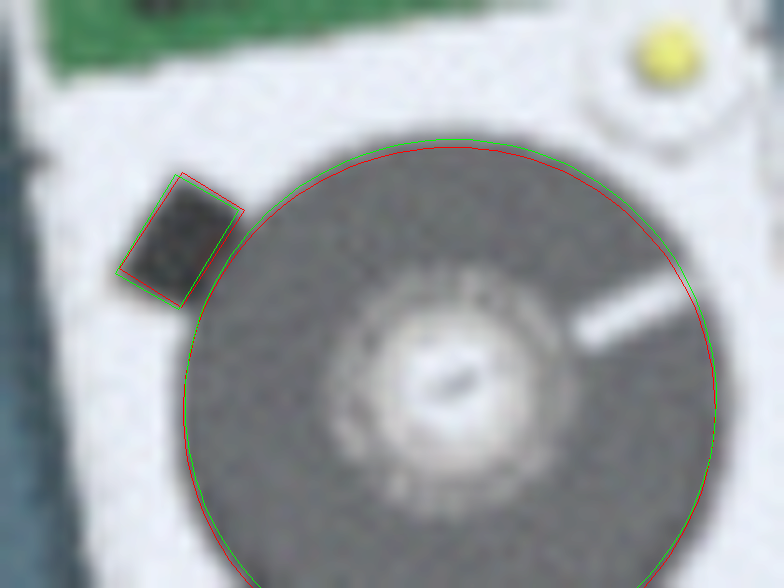

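The overlay shows the sensor blob centred at about (180,240) in this crop. It fits the green hypothesis: bearing about 0.96 to 0.98 rad, with the axle near (538,25). The ring pattern is centred at about (452,392). Now I'll probe downward for contact.

```bash
python3 -m jog '[[[0,0,0,-0.1,-0.1,0.2,0],[0,0,0,-0.2,-0.3,0.5,0],[0,0,0,-0.3,-0.4,0.8,0],[0,0,0,-0.3,-0.4,1.0,0],[0,0,0,-0.3,-0.4,1.0,0]]]'
python3 -m jog '[[[0,0,0,0,0,0.04,0],[0,0,0,0,0,0.08,0],[0,0,0,0,0,0.12,0],[0,0,0,0,0,0.15,0],[0,0,0,0,0,0.15,0]]]'
python3 -m jog '[[[0,0,0,0,0,0.02,0],[0,0,0,0,0,0.04,0],[0,0,0,0,0,0.06,0],[0,0,0,0,0,0.06,0],[0,0,0,0,0,0.06,0]]]'

```

```text
time_s: 2.6
ee_pos: [503.6, 43.0, 55.4]
ee_rot: [-3.142, -0.0, 3.141]
wrist_force: [-0.4, 0.1, -0.1]
opening: 0.5
grip_force: 0.0
time_s: 3.02
ee_pos: [503.7, 43.0, 54.1]
ee_rot: [3.142, -0.0, 3.141]
wrist_force: [-0.6, -0.1, 0.6]
opening: 0.5
grip_force: 0.0
time_s: 3.43
ee_pos: [503.7, 43.0, 53.5]
ee_rot: [-3.142, 0.0, 3.141]
wrist_force: [-0.3, 0.1, -0.3]
opening: 0.2
grip_force: 0.0
```

```bash
python3 -m jog '[[[0,0,0,0,0,0.02,0],[0,0,0,0,0,0.04,0],[0,0,0,0,0,0.04,0],[0,0,0,0,0,0.04,0],[0,0,0,0,0,0.04,0]]]'
python3 -m jog '[[[0,0,0,0,0,0.02,0],[0,0,0,0,0,0.04,0],[0,0,0,0,0,0.04,0],[0,0,0,0,0,0.04,0],[0,0,0,0,0,0.04,0]]]'

```

```text
time_s: 3.85
ee_pos: [503.7, 43.0, 53.2]
ee_rot: [3.142, 0.0, 3.141]
wrist_force: [-1.4, 0.5, 3.4]
opening: 0.5
grip_force: 2.0
time_s: 4.27
ee_pos: [503.8, 43.1, 53.2]
ee_rot: [3.141, 0.0, 3.141]
wrist_force: [-2.8, 1.6, 9.3]
opening: 0.5
grip_force: 4.5
```

Contact starts at about 53.3 mm commanded, with a stiffness of about 15 N/mm. Next is the flick: ease to about 2 N, sweep along -y and lift off while still moving.

```bash
python3 -m jog '[[[0,0,0,0,-0.4,-0.04,0],[0,0,0,0,-1.2,-0.05,0],[0,0,0,0,-2.1,-0.05,0],[0,0,0,0,-3.0,-0.05,0],[0,0,0,0,-3.9,-0.4,0]]]'
python3 -m jog '[[[0,0,0,0,-0.4,-0.5,0],[0,0,0,0,-0.4,-0.8,0],[0,0,0,0,-0.4,-0.8,0],[0,0,0,0,-0.4,-0.8,0],[0,0,0,0,-0.4,-0.8,0]]]'
cat > shots.py <<'E'
import sys,json
from h import *
k=int(sys.argv[1]);C=np.array([535.5,25.5])
try: L=json.load(open("log.json"))
except Exception: L=[]
for i in range(k):
    t=env.get_state()["time_s"];im=env.read_camera("scene")[0][...,::-1].copy()
    cv2.imwrite(f"pics/s_{t:.2f}.png",im)
    a,c=markangle("scene",im,C);L.append([float(t),float(a),float(c)]);print(round(t,3),round(a,3),round(c))
json.dump(L,open("log.json","w"))
E
python3 shots.py 12
```

```text
time_s: 4.68
ee_pos: [503.3, 2.8, 56.2]
ee_rot: [-3.142, -0.001, 3.14]
wrist_force: [-0.8, 0.0, -0.4]
opening: 0.4
grip_force: 0.0
time_s: 5.1
ee_pos: [503.5, 0.3, 64.6]
ee_rot: [3.142, -0.0, 3.141]
wrist_force: [0.2, -0.1, -0.7]
opening: 0.4
grip_force: 0.0
5.1 0.92 102
5.15 1.047 101
5.2 1.182 97
5.25 1.311 99
5.3 1.441 97
5.35 1.569 101
5.4 1.686 93
5.45 1.802 52
5.5 1.943 33
5.55 2.07 27
5.6 2.198 28
5.65 2.32 32
```

The wheel is turning counter-clockwise at about 2.6 rad/s. I'll position the finger well above the brake spot and track the mark.

```bash
H='true'
python3 -m jog '[[[0,0,0,0,0.5,0,0],[0,0,0,0,1.0,0,0],[0,0,0,0,1.5,0,0],[0,0,0,0,2.0,0,0],[0,0,0,0,2.4,0,0]]]' >/dev/null
python3 shots.py 2
python3 -m jog '[[[0,0,0,0,0,0,0],[0,0,0,0,0,0,0],[0,0,0,0,0,0,0],[0,0,0,0,0,0,0],[0,0,0,0,0,0,0]]]' >/dev/null
python3 shots.py 2
python3 -m jog '[[[0,0,0,0,0,0,0],[0,0,0,0,0,0,0],[0,0,0,0,0,0,0],[0,0,0,0,0,0,0],[0,0,0,0,0,0,0]]]' >/dev/null
python3 shots.py 2
python3 -m jog '[[[0,0,0,0,0,0,0],[0,0,0,0,0,0,0],[0,0,0,0,0,0,0],[0,0,0,0,0,0,0],[0,0,0,0,0,0,0]]]' >/dev/null
python3 shots.py 2
python3 -m jog '[[[0,0,0,0,0,0,0],[0,0,0,0,0,0,0],[0,0,0,0,0,0,0],[0,0,0,0,0,0,0],[0,0,0,0,0,0,0]]]' >/dev/null
python3 shots.py 2
python3 -m jog '[[[0,0,0,0,0,0,0],[0,0,0,0,0,0,0],[0,0,0,0,0,0,0],[0,0,0,0,0,0,0],[0,0,0,0,0,0,0]]]' >/dev/null
python3 shots.py 2
python3 -m jog '[[[0,0,0,0,0,0,0],[0,0,0,0,0,0,0],[0,0,0,0,0,0,0],[0,0,0,0,0,0,0],[0,0,0,0,0,0,0]]]'
python3 shots.py 2
```

```text
6.117 3.434 32
6.167 3.553 33
6.633 4.602 92
6.683 4.7 99
7.15 5.674 105
7.2 5.774 105
7.667 0.403 107
7.717 0.498 106
8.183 1.356 98
8.233 1.446 96
8.7 2.253 30
8.75 2.339 29
time_s: 9.22
ee_pos: [503.7, 24.0, 64.7]
ee_rot: [-3.142, 0.0, 3.141]
wrist_force: [-0.4, -0.6, -0.4]
opening: 0.3
grip_force: 0.0
9.217 3.088 28
9.267 3.137 23
```

```bash
cat > fitw.py <<'E'
import json,glob,sys
from h import *
from scipy.optimize import least_squares
from scipy.integrate import solve_ivp
# refit: apparent mark position with C0 -> true centre offset e; motion dw=-(a+b w)
L=np.array(json.load(open("log.json")));L=L[L[:,2]>20];C0=np.array([535.5,25.5])
t=L[:,0];app=L[:,1]%(2*np.pi);TH=0.976
def traj(p,tt):
    th0,w0,a,b=p;tau=tt-t[0];E=np.exp(-b*tau)
    return th0+(w0+a/b)*(1-E)/b-a/b*tau, (w0+a/b)*E-a/b
def res(p):
    th,_=traj(p[:4],t);m=np.c_[39.5*np.cos(th)+p[4],39.5*np.sin(th)+p[5]]
    d=np.arctan2(m[:,1],m[:,0])-app
    return np.r_[(np.arctan2(np.sin(d),np.cos(d)))/.012,(p[4:]-0)/2,(p[2]-.08)/.06,(p[3]-.07)/.03]
best=min((least_squares(res,[app[0],w,.08,.07,0,0],loss="soft_l1") for w in(2.5,2.6,2.7)),key=lambda r:r.cost)
p=best.x;r=res(p)[:len(t)]*.012
print("p",np.round(p,4),"rms",r.std().round(4),"tail",np.round(r[-8:],3))
J=best.jac;cov=np.linalg.inv(J.T@J)
for k in range(1,9):
    tg=TH+2*np.pi*k
    g=np.arange(t[0],t[0]+60,.002);th,w=traj(p,0+g) if False else traj(p[:4],g)
    i=np.argmax(th>=tg)
    if th[i]>=tg and w[i]>0:
        # uncertainty of angle at that time
        D=np.array([(traj(p[:4]+np.eye(4)[j]*1e-4,g[i:i+1])[0][0]-th[i])/1e-4 for j in range(4)])
        print(k,"t",g[i].round(3),"w",w[i].round(3),"sd_ang",np.sqrt(D@cov[:4,:4]@D).round(4))
E
python3 fitw.py
```

```text
p [ 0.9258  2.6133  0.1051  0.076   0.1833 -0.2384] rms 0.0062 tail [ 0.002  0.001  0.001  0.    -0.003 -0.006 -0.007  0.021]
1 t 7.97 w 1.83 sd_ang 0.0044
2 t 12.768 w 0.848 sd_ang 0.1482
```

The decay fit is good: residual rms 0.006 rad. The third pass of the mark in front of the sensor comes at about 12.8 s, at about 0.85 rad/s and 2.2 turns after release. I'll go down to the hover height and use those moves to measure the vertical tracking lag.

```bash
python3 -m jog '[[[0,0,0,0,0,0,0],[0,0,0,0,0,0,0],[0,0,0,0,0,0,0],[0,0,0,0,0,0,0],[0,0,0,0,0,0.5,0]]]' | head -2
python3 shots.py 1
python3 -c "
from workcell import env
print(env.get_state()['ee_pos'])"
python3 shots.py 1
python3 -m jog '[[[0,0,0,0,0,0,0],[0,0,0,0,0,0,0],[0,0,0,0,0,0,0],[0,0,0,0,0,0,0],[0,0,0,0,0,0.33,0]]]' | head -2
python3 shots.py 1
python3 -c "
from workcell import env
print(env.get_state()['ee_pos'])"
python3 shots.py 2
python3 -m jog '[[[0,0,0,0,0,0,0],[0,0,0,0,0,0,0],[0,0,0,0,0,0,0],[0,0,0,0,0,0,0],[0,0,0,0,0,0,0]]]' | head -2
python3 shots.py 2
python3 fitw.py
```

```text
time_s: 9.73
ee_pos: [504.1, 24.0, 60.2]
9.733 3.869 31
[503.45721054  23.99729154  58.81924221]
9.783 3.942 30
time_s: 10.25
ee_pos: [504.0, 24.0, 56.8]
10.25 4.603 84
[503.56041575  23.99291223  55.87514054]
10.3 4.663 94
10.35 4.725 96
time_s: 10.82
ee_pos: [503.7, 24.0, 56.4]
10.817 5.326 101
10.867 5.392 100
p [ 0.9288  2.612   0.0639  0.0938  0.2844 -0.1136] rms 0.0068 tail [ 0.031  0.002  0.002 -0.008 -0.001  0.003  0.001 -0.003]
1 t 7.97 w 1.835 sd_ang 0.0039
2 t 12.59 w 0.95 sd_ang 0.0436
```

```bash
python3 shots.py 2
python3 -m jog '[[[0,0,0,0,0,0,0],[0,0,0,0,0,0,0],[0,0,0,0,0,0,0],[0,0,0,0,0,0,0],[0,0,0,0,0,0,0]]]' | head -1
python3 shots.py 7
python3 fitw.py; python3 -c "
from workcell import env
print(env.get_state()['time_s'])"
```

```text
10.917 5.451 104
10.967 5.515 102
time_s: 11.43
11.433 6.064 105
11.483 6.126 107
11.533 6.181 106
11.583 6.236 107
11.633 0.009 109
11.683 0.066 109
11.733 0.123 108
p [ 0.9255  2.6194  0.0447  0.1039  0.2004 -0.1189] rms 0.006 tail [ 0.     0.003 -0.003 -0.001  0.    -0.    -0.002 -0.004]
1 t 7.972 w 1.833 sd_ang 0.0037
2 t 12.558 w 0.975 sd_ang 0.0148
11.7833
```

```bash
python3 shots.py 8
python3 fitw.py; python3 -c "
import json,numpy as np
L=np.array(json.load(open('log.json')))[-15:];a=np.unwrap(L[:,1]);c=np.polyfit(L[:,0]-12.15,a,2);print(c);r=np.roots(c-[0,0,.976+2*np.pi*round((a[-1]-.5)/2/np.pi)]);print(12.15+r)
from workcell import env
print(env.get_state()['time_s'])"
```

```text
11.783 0.174 107
11.833 0.229 107
11.883 0.283 108
11.933 0.337 107
11.983 0.395 109
12.033 0.446 107
12.083 0.498 106
12.133 0.55 106
p [ 0.9246  2.6215  0.0403  0.1063  0.1817 -0.1387] rms 0.0056 tail [ 0.002  0.001  0.001  0.001 -0.004 -0.002 -0.002 -0.002]
1 t 7.972 w 1.832 sd_ang 0.0037
2 t 12.552 w 0.98 sd_ang 0.0093
[-0.06936399  1.04578203  6.85135338]
[26.82610393 12.55062343]
12.1833
```

```bash
python3 shots.py 2
python3 -m jog '[[[0,0,0,0,0,0,0],[0,0,0,0,0,0,0],[0,0,0,0,0,0.34,0],[0,0,0,0,0,0.35,0],[0,0,0,0,0,0.35,0]]]'
python3 shots.py 4
```

```text
12.183 0.604 103
12.233 0.656 101
time_s: 12.7
ee_pos: [504.0, 24.0, 53.2]
ee_rot: [-3.142, 0.001, 3.141]
wrist_force: [-1.4, -0.9, 5.9]
opening: 0.4
grip_force: 3.1
12.7 0.959 100
12.75 0.959 99
12.8 0.958 101
12.85 0.959 100
```

It stopped at a bearing of 0.959 against the 0.976 target. I'll lift straight up, move the arm clear and check from the top camera.

```bash
python3 -m jog '[[[0,0,0,0,0,-0.4,0],[0,0,0,0,0,-1.5,0],[0,0,0,0,0,-4,0],[0,0,0,0,0,-7,0],[0,0,0,0,0,-10,0]]]' | head -2
python3 -m jog '[[[0,0,0,1,3,-2,0],[0,0,0,2,6,-4,0],[0,0,0,3,9,-5,0],[0,0,0,4,12,-5,0],[0,0,0,5,15,-5,0]]]' | head -2
python3 -m jog '[[[0,0,0,1,3,0,0],[0,0,0,2,6,0,0],[0,0,0,3,9,0,0],[0,0,0,4,12,0,0],[0,0,0,5,15,0,0]]]' | head -2
python3 shots.py 1
python3 - <<'E'
from h import *
im=env.read_camera("top")[0][...,::-1].copy();cv2.imwrite("pics/top1.png",im)
print(markangle("top",im,np.array([538.5,24.8])))
a=cv2.resize(im[198:262,270:340],None,fx=8,fy=8,interpolation=cv2.INTER_CUBIC)
cv2.imwrite("pics/top1c.png",np.clip(a*1.5,0,255).astype(np.uint8))
# did anything shift?
d=cv2.absdiff(im,cv2.imread("pics/top0.png")).max(-1)[170:212,255:350];print(d.max(),d.mean())
E
```

```text
time_s: 13.32
ee_pos: [503.2, 24.0, 154.6]
time_s: 13.73
ee_pos: [453.3, 175.4, 204.5]
time_s: 14.15
ee_pos: [403.1, 325.5, 203.8]
14.15 0.959 91
(np.float64(0.9540384549600855), np.float64(65.39068242553066))
13 5.594736842105263
```

View pics/top1c.png

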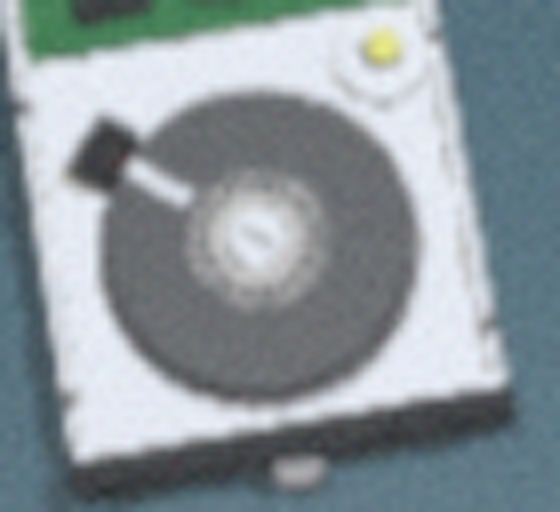

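The white mark, from about (130,167) to (190,198), points straight at the middle of the black sensor at about (104,155). The wheel is at rest, the drive hasn't moved, and the arm is clear of everything.

```bash
python3 -c "
from workcell import env
print(env.close_job())"
```

```text
the job is handed in; nothing more can be done
None
```

The job is handed in: the flywheel ran untouched for about 8 s and 2.2 turns, then one fingertip brake stopped it with the white mark in front of the index sensor (within about 0.02 rad by the cameras), and the finger is clear with the drive unmoved.

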